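# Set the charging timer and start it

### The job

Set the phone-charging timer: push the steel finger peg round with the fingertips, gently and without pinching it, until the dial's white index line is lined up with the one long line of the scale. Then press the start button fully down and let it come back up. Leave the phones, chargers and other things where they lie.

Things in the scene. Friction and masses are not known exactly. Their poses are not given: they have to be found in the camera images.
- unit: charging timer, fixed to the table: flat housing 220 mm (its x) by 320 mm (its y), top face 55 mm above the table. Origin at the centre of its underside. On its top are the dial in its round scale plate, towards +y, the start button at x = -45 mm, y = -100 mm, a phone and a charger
- dial: round black dial, 100 mm across, lying level; top face 67 mm above the table. It turns about its upright axis, freely either way without stops (over a full turn), with a light friction (under 0.1 N m) that holds it where it is left. On its top face are a white radial index line and, on the opposite side, an upright steel finger peg. Origin on its axis, 55 mm above the table; its +x axis points along the index line, away from the peg
- dial_centre (a point): point on the dial's axis at the height of its top face (67 mm above the table)
- peg_top (a point): centre of the top of the dial's finger peg: a round upright steel post 16 mm thick, 27 mm high above the dial's face (top 94 mm above the table), 34 mm from the dial's axis
- index_mark (a point): outer end of the dial's white index line, at the dial's rim, 50 mm from its axis; turns with the dial
- scale_line (a point): inner end of the one long line of the scale (31 mm long, 5 mm wide; the other 23 lines are 7 mm short and thin), 50 mm from the dial's axis, given at the height of the dial's face; the fixed scale plate around the dial is 170 mm across. Index mark and this point coincide when the dial is set
- start_top (a point): centre of the top of the start button: grey, round, 32 mm across, in a black housing on the timer's top; pressed straight down
- start (a joint): travel of the start button in m: 0 released, 0.006 fully down (takes 5 N); it springs back
- phone_deck: keypad phone, 112 x 48 x 14 mm, lying flat on the timer's housing; leave alone. Origin at the centre of its underside
- adapter_deck: plug-in phone charger, block 34 x 42 x 26 mm with two pins 18 mm long along its +x, lying on the timer's housing; leave alone. Origin at the centre of its underside
- phone_left: keypad phone, 112 x 48 x 14 mm, lying flat on the table; leave alone. Origin at the centre of its underside
- phone_right: keypad phone, 112 x 48 x 14 mm, lying flat on the table; leave alone. Origin at the centre of its underside
- adapter_right: plug-in phone charger, block 34 x 42 x 26 mm with two pins 18 mm long along its +x, on the table; leave alone. Origin at the centre of its underside
- padlock: padlock standing on the table, 42 mm wide, 22 mm thick, 64 mm high; leave alone. Origin at the centre of its underside
- powerbank: power bank, 100 x 60 x 22 mm, lying flat on the table; leave alone. Origin at the centre of its underside

How it is judged:
By the outcome, as a careful person would: the job done as asked, in the order asked, and still so for the second after the job is handed in, with the robot touching nothing.
It also fails if it takes over 54 s, if anything falls off the work surface, if the arm or the gripper's body presses on something with over 40 N, if the wrist force passes 120 N, or if a joint passes its speed limit or range.

### The arm

A 7-joint arm with a two-finger parallel gripper is mounted at the origin on the work surface. World frame = base frame: x ahead of the robot, y to its left, z up, the work surface at z = 0. Lengths are in m, angles in rad, forces in N, time in s.
With the tool pointing down it reaches from about 0.425 to 1.025 m from the base axis. Payload 9.4 kg.
Tool frame: the origin (TCP) lies between the finger pads; the fingertips stand 25 mm ahead of it and the grasp point (between the pads) lies 6 mm ahead of it (env.finger_overhang is the distance from the TCP to the fingertips, in m); z points along the fingers, y is the line along which they close (so a half turn about z gives the same grasp; the last joint's range is limited). The gripper opens to 93 mm and grips with 3 to 60 N. Pads are 15 mm wide; open, the fingers measure 128 mm over their backs; the gripper's body (75 mm by 188 mm) begins 65 mm behind the grasp point.
Start: joints at [1.201, 0.599, -0.003, 1.599, 0.002, 0.943, -0.08], TCP at [0.209, -0.694, 0.213] pointing down, gripper open.
Joint ranges: [-2.57, 2.57], [-0.35, 1.97], [-1.29, 1.29], [0.11, 2.56], [-1.05, 4.19], [0.11, 1.86], [-2.63, 2.63]. Speed limits (rad/s): [2.22, 2.22, 3.01, 3.01, 3.14, 3.14, 3.14].

### API

Orientations are given as a unit quaternion [x, y, z, w].
In Python, from cell import env gives the robot as it stands. Calls block until the motion is done:
- env.move_pose(position, orientation): joint-space move of the TCP to a pose.
- env.move_linear(position, rot=None, vel=0.15, threshold=None): straight line of the TCP; rot=None keeps the orientation; vel is the mean speed in m/s. With threshold (N) it stops when the force on the tool has changed by that much, and returns True; else False.
- env.goto_joints(angles): joint-space move.
- env.command_gripper(opening, force=None): opening from 0.0 (shut) to 1.0 (fully open); force is the grip in N (None keeps the last); returns when the fingers have stopped.
- env.sleep(seconds).
- env.solve_ik(position, orientation): joint angles nearest the present ones, or None.
- env.read_state(): the state.
- env.capture(name): name is "side" or "top" or "wrist"; returns the picture (384x512x3 uint8, red, green, blue); there is no depth.
- env.get_calibration(name): a dict with "K" (3x3 intrinsics, pixels), "k1" (the pictures are not rectified: a ray, as slopes to the right and down, at radius r is drawn at 1 + k1 r^2 times it, then the intrinsics apply), "R" (3x3) and "t" (3): a world point X has camera coordinates R X + t. Camera axes: x right, y down, z forward; pixel columns grow to the right and rows downward; lengths in m; the calibration is good to about 2 mm. A picture is of the moment at which its call begins: read the wrist's pose just before it. get_calibration takes no time and is no camera call; for the wrist camera it gives the pose at the moment of the call.
A pose or a line that the arm cannot do raises env.MotionError and nothing moves.
- env.job_done(): hands the job in; it is judged then, once.
The state is a dict: "time_s": time; "joint_positions": joint angles; "joint_vel": joint speeds; "effort": joint torques, N m; "tcp_pos": TCP position; "ee_rot": TCP orientation; "force": force on the tool from outside, world axes, zero at the start; "moment": the same for the moment, N m; "width": opening from 0.0 (shut) to 1.0 (fully open); "gripper_force": force on a finger pad.
Only numpy, scipy, OpenCV 4.12 (cv2) and the standard library are available. Lean on these libraries where they do the work, as an engineer would, in place of code of your own. Each camera call takes 0.05 s, during which the arm holds its last target. There are 200 camera calls.

## Working session

There is one attempt and no reset: what is moved stays moved. The work goes in short steps, each a Python script; the robot and the scene stay as the last script left them, time stands still between calls to the robot, and variables do not carry over. Pictures are saved under pics/ and viewed, at most 10 in all, crops included, and the job is handed in when it is done.

```bash
mkdir -p pics; cat > h.py <<'E'
import numpy as np, cv2
from cell import env
def save(img,name,box=None,s=1):
    if box: img=img[box[1]:box[3],box[0]:box[2]]
    img=cv2.resize(img,None,fx=s,fy=s,interpolation=cv2.INTER_CUBIC)
    cv2.imwrite('pics/'+name,img[:,:,::-1])
def px2w(c,uv,z):
    K,R,t=np.array(c['K']),np.array(c['R']),np.array(c['t'])
    p=cv2.undistortPoints(np.array([[uv]],float),K,np.array([c['k1'],0,0,0,0.]))[0,0]
    d=R.T@np.array([p[0],p[1],1]); o=-R.T@t
    return o+d*(z-o[2])/d[2]
def w2px(c,X):
    r,_=cv2.Rodrigues(np.array(c['R']))
    return cv2.projectPoints(np.array([X],float),r,np.array(c['t']),np.array(c['K']),np.array([c['k1'],0,0,0,0.]))[0][0,0]
E
python3 - <<'E'
from h import *
a=env.capture('top');b=env.capture('side')
save(a,'top.png',None,1.5);save(b,'side.png')
for n in('top','side'):
    c=env.get_calibration(n);print(n,c['k1'],-np.array(c['R']).T@c['t'])
s=env.read_state();print(s['ee_rot'],s['time_s'],s['force'])
E
```

```text
top -0.0035033047246579175 [ 0.21984969 -0.00697338  1.45784801]
side -0.06710082570448767 [ 0.41734442 -0.74811023  0.86270949]
[ 9.89295826e-01  1.45922131e-01 -1.69208936e-04 -6.87266940e-04] 0.1 [-0.66664638 -0.40411517  0.55365727]
```

View pics/top.png

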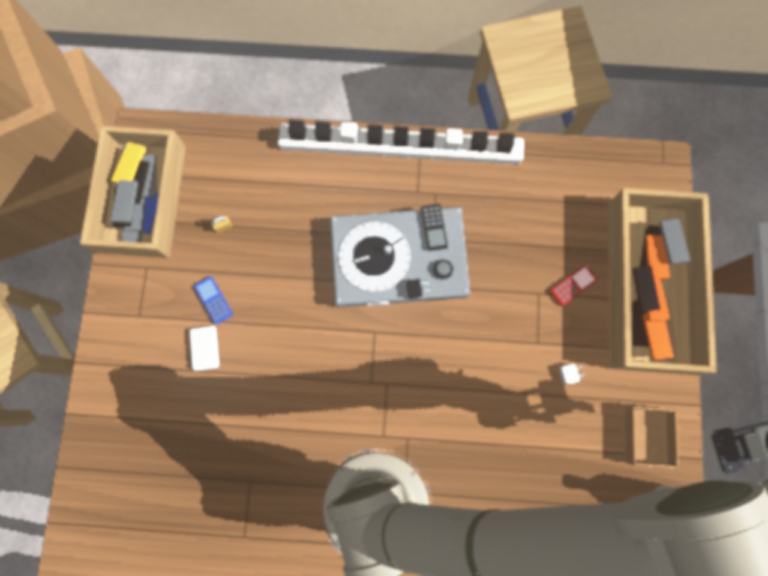

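View pics/side.png

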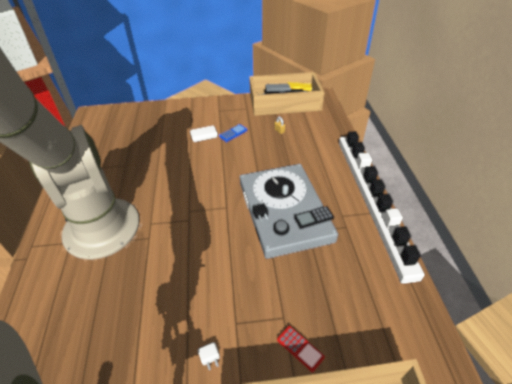

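Top view: the unit is centred near (400,256), with the dial at (374,256) and the button at (442,269), all in 1.5x pixels. I'll go above it and look with the wrist camera.

```bash
python3 - <<'E'
from h import *
c=env.get_calibration('top')
d=px2w(c,(374.5/1.5,256.5/1.5),.067);b=px2w(c,(442/1.5,268/1.5),.07)
print(d,b)
for n,u in dict(ul=(331,217),ur=(462,208),lr=(469,296),ll=(336,305)).items(): print(n,px2w(c,(u[0]/1.5,u[1]/1.5),.055))
q=np.array(env.read_state()['ee_rot'])
# camera offset from TCP
cw=env.get_calibration('wrist');R=np.array(cw['R']);o=-R.T@cw['t'];s=env.read_state();print('cam off',o-s['tcp_pos'],R[2])
for h in(.42,.36,.3):
  t=[d[0]-.04,d[1]-.03,h]
  for y in (0,np.pi/2,-np.pi/2):
    qq=[np.cos(y/2),np.sin(y/2),0,0]
    print(h,y,env.solve_ik(t,qq) is not None)
top=env.capture('top');save(top,'topc.png',(215,132,320,210),6)
E
```

```text
[0.57056758 0.04301077 0.067     ] [ 0.55287755 -0.11785549  0.07      ]
ul [0.66495959 0.15600722 0.055     ]
ur [ 0.70962083 -0.16019644  0.055     ]
lr [ 0.49311579 -0.18592091  0.055     ]
ll [0.45000316 0.1252924  0.055     ]
cam off [0.06318353 0.01918604 0.17300906] [-0.23008909 -0.06821524 -0.97077582]
0.42 0 True
0.42 1.5707963267948966 True
0.42 -1.5707963267948966 True
0.36 0 True
0.36 1.5707963267948966 True
0.36 -1.5707963267948966 True
0.3 0 True
0.3 1.5707963267948966 True
0.3 -1.5707963267948966 True
```

View pics/topc.png

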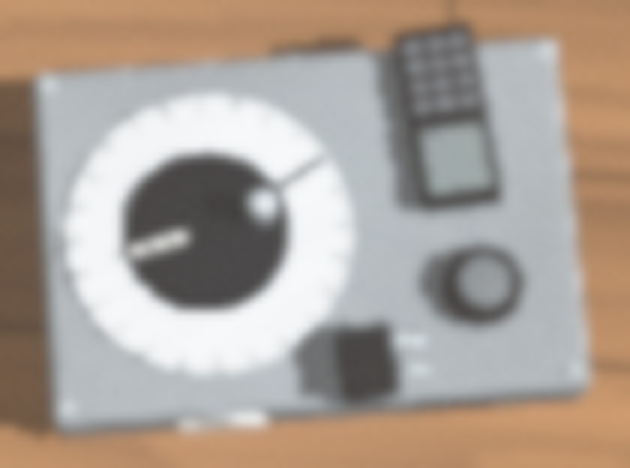

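Enlarged top view: dial centre at crop (207,231), index line pointing to (128,250), peg at (263,205), and the long line running (278,188)–(325,158). That needs roughly 162° of clockwise turn (seen from above). Next is the close look.

```bash
python3 - <<'E'
from h import *
env.move_pose([.62,.0,.36],[1,0,0,0])
env.sleep(.3)
c=env.get_calibration('wrist');np.save('c1.npy',c,allow_pickle=True)
im=env.capture('wrist');cv2.imwrite('pics/w1raw.png',im[:,:,::-1]);save(im,'w1.png',None,1.5)
print(env.read_state()['time_s'],w2px(c,[.5706,.043,.067]),w2px(c,[.553,-.118,.07]))
E
```

```text
3.3833 [229.61755362 190.66795046] [333.61275698 202.03776613]
```

View pics/w1.png

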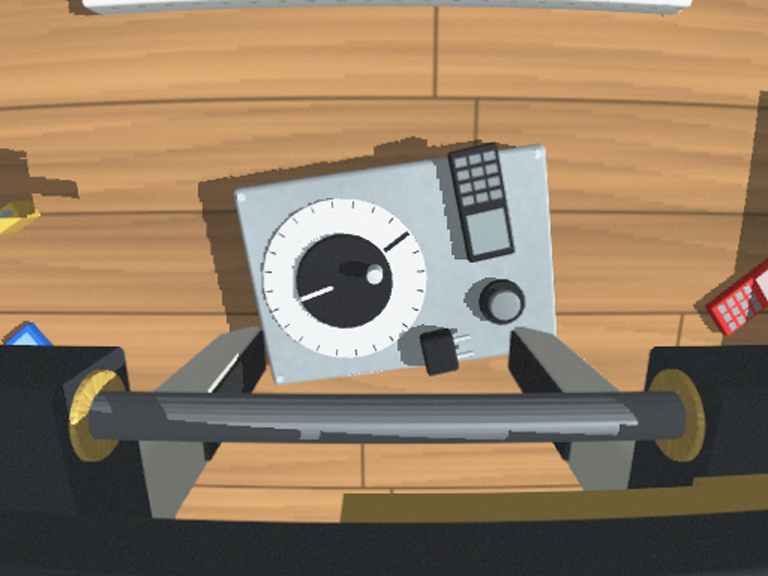

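Wrist view (1.5x pixels): dial centre near (344,280), index line from about (331,288) to (300,301), peg top (375,275), long line (387,250)–(409,234), button (503,303). I'll enlarge the crop for exact reading.

```bash
python3 - <<'E'
from h import *
im=cv2.imread('pics/w1raw.png')[:,:,::-1];save(im,'w1c.png',(165,120,365,260),4)
E
```

```text
(no output)
```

View pics/w1c.png

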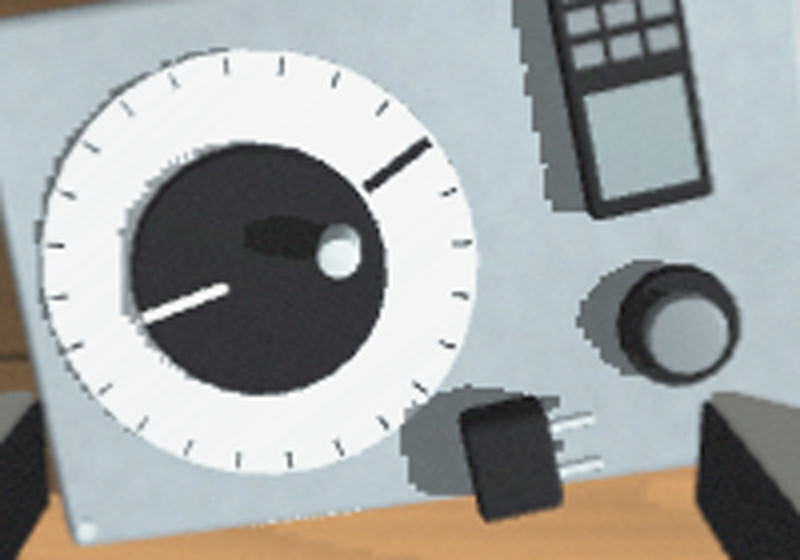

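```bash
cat > geo.py <<'E'
from h import *
c=np.load('c1.npy',allow_pickle=True).item()
r=lambda p:(165+(p[0]+.5)/4-.5,120+(p[1]+.5)/4-.5)
W=lambda p,z:px2w(c,r(p),z)[:2]
E
python3 - <<'E'
from geo import *
ang=lambda v:np.degrees(np.arctan2(v[1],v[0]))
print('cam',-np.array(c['R']).T@c['t'])
E_=[W(p,.067) for p in((132,268),(387,268),(259,395))]
dc=np.array([(E_[0]+E_[1])[0]/2+0,(E_[0]+E_[1])[1]/2]);print('dial edges',E_)
for z in(.055,.057,.06):
  P=[W(p,z) for p in((41,261),(477,261),(259,50),(259,473))];print(z,P)
print('idx',W((146,318),.067),W((227,289),.067),ang(W((146,318),.067)-W((227,289),.067)))
for z in(.055,.058):print('long',W((368,188),z),W((430,143),z),ang(W((430,143),z)-W((368,188),z)))
print('peg',W((343,257),.094));
for z in (.065,.07,.075):print('btn',W((688,331),z))
im=cv2.imread('pics/w1raw.png')
g=cv2.cvtColor(im,cv2.COLOR_BGR2GRAY)
# dial blob
m=(g<95).astype(np.uint8);m=cv2.morphologyEx(m,cv2.MORPH_OPEN,np.ones((3,3),np.uint8))
n,l=cv2.connectedComponents(m);k=l[int(120+330/4),int(165+230/4)]
ct=max(cv2.findContours((l==k).astype(np.uint8),0,1)[0],key=cv2.contourArea)
h=cv2.convexHull(ct)[:,0,:]
# angle-filter: lower half of contour is the top face rim
pts=np.array([px2w(c,p,.067)[:2] for p in h if p[1]>120+200/4])
from scipy.optimize import least_squares
f=least_squares(lambda q:np.hypot(*(pts-q[:2]).T)-q[2],[.57,.043,.05]);print('fit',f.x,np.abs(f.fun).max(),len(pts))
E
```

```text
cam [6.85934051e-01 1.59970155e-04 5.32951519e-01]
dial edges [array([0.57706209, 0.09217765]), array([ 0.57694121, -0.00591441]), array([0.52560761, 0.04441664])]
0.055 [array([0.57715168, 0.13058792]), array([ 0.57692706, -0.04146832]), array([0.65893768, 0.04253111]), array([0.48764291, 0.04637212])]
0.057 [array([0.57760688, 0.13004214]), array([ 0.5773832 , -0.04129413]), array([0.65905065, 0.0423538 ]), array([0.48847267, 0.04617874])]
0.06 [array([0.57828968, 0.12922347]), array([ 0.57806742, -0.04103284]), array([0.6592201 , 0.04208785]), array([0.4897173 , 0.04588868])]
idx [0.55710902 0.08765573] [0.56869516 0.05577573] 109.97264149065096
long [0.60599362 0.00135731] [ 0.62348804 -0.02251358] -53.763186800711665
long [0.60649539 0.00134979] [ 0.62388    -0.02237126] -53.763186800711665
peg [0.58734927 0.01031905]
btn [ 0.55100221 -0.12407769]
btn [ 0.55244393 -0.12275023]
btn [ 0.55388566 -0.12142276]
fit [0.57533912 0.04404532 0.04913862] 0.0002680464915039496 23
```

Dial centre is (0.5745, 0.0437), index angle about 111°, target about -53.5°, and peg at -69°. I'll straddle the peg with a loose 28 mm gap and carry it clockwise. First I check IK along the arc.

```bash
cat >> h.py <<'E'
C=np.array([.5745,.0437])
def pose(phi,z,flip,r=.034):
    a=np.radians(phi);y=a+np.pi*flip
    return [*(C+r*np.array([np.cos(a),np.sin(a)])),z],[np.cos(y/2),np.sin(y/2),0,0]
E
python3 - <<'E'
from h import *
print(env.read_state()['joint_positions'])
for f in(0,1):
  for p in np.linspace(-69,-245,6):
    j=env.solve_ik(*pose(p,.1,f));print(f,round(p),None if j is None else np.round(j,2))
print(env.finger_overhang)
E
```

```text
[ 0.10342218  0.35534946 -0.27457745  1.65448696  0.10371972  1.14615424
 -1.76867431]
0 -69 [-0.36  0.61  0.37  2.03 -0.39  0.56 -2.5 ]
0 -104 [-0.69  0.76  0.92  2.1  -0.92  0.76 -2.55]
0 -139 [ 0.55  0.8  -1.11  2.06  0.95  0.91  1.18]
0 -175 [ 0.52  0.8  -1.11  2.07  0.95  0.9   0.53]
0 -210 [ 0.29  0.65 -0.74  2.07  0.7   0.69  0.13]
0 -245 [ 0.17  0.63 -0.59  2.04  0.58  0.64 -0.37]
1 -69 [ 0.27  0.64 -0.58  1.99  0.56  0.67 -0.3 ]
1 -104 [ 0.19  0.6  -0.45  2.04  0.45  0.6  -0.82]
1 -139 [ 0.08  0.57 -0.32  2.09  0.33  0.54 -1.34]
1 -175 [-0.02  0.55 -0.23  2.11  0.25  0.51 -1.91]
1 -210 [-0.11  0.55 -0.15  2.1   0.16  0.5  -2.47]
1 -245 [-0.48  0.59  0.36  2.08 -0.4   0.53 -2.53]
0.025
```

```bash
python3 - <<'E'
from h import *
env.command_gripper(.30)
env.move_pose(*pose(-69,.17,1))
print(env.read_state()['width'])
print('down',env.move_linear(pose(-69,.1,1)[0],vel=.1,threshold=8))
s=env.read_state();print(s['time_s'],s['tcp_pos'],s['force'])
off=np.degrees(np.arcsin((s['width']*.093/2-.008)/.034));end=126.5-360-off;print(off,end)
try:
  for p in np.linspace(-69,end,17)[1:]:
    P,q=pose(p,.1,1);hit=env.move_linear(P,q,vel=.035,threshold=12)
    s=env.read_state();print(round(p),hit,np.round(s['force'],1),s['time_s'])
    if hit: break
except env.MotionError as e: print('ERR',e)
E
```

```text
0.30583817583345374
down False
6.7583 [0.58698772 0.01215811 0.10037615] [-0.25195737 -0.06651118  0.2289331 ]
10.153825478553888 -243.6538254785539
-80 False [ 0.5  0.2 -0.9] 7.1
-91 False [-0.4  0.   0.3] 7.4417
-102 False [-0.3  0.4 -0.5] 7.7833
-113 False [0.8 0.4 0.6] 8.125
-124 False [ 0.2 -0.3  0.1] 8.4667
-134 False [0.6 0.2 0.3] 8.8083
-145 False [-0.2  0.3  0.1] 9.15
-156 False [ 0.6 -0.9  0. ] 9.4917
-167 False [-0.3  0.  -0.4] 9.8333
-178 False [-0.  -0.2 -0.3] 10.175
-189 False [-0.7  0.   0.2] 10.5167
-200 False [ 0.6 -0.5 -0.7] 10.8583
-211 False [-0.   0.5 -0. ] 11.2
-222 False [-0.5  0.2  0.6] 11.5417
-233 False [-0.1  0.2 -0. ] 11.8833
-244 False [-0.2 -0.3 -0.1] 12.225
```

Forces stayed tiny. I back off to centre, raise, and look.

```bash
python3 - <<'E'
from h import *
P,q=pose(-236,.1,1);env.move_linear(P,q,vel=.04)
env.move_linear([P[0],P[1],.17],vel=.15)
env.move_pose([.62,.03,.31],[1,0,0,0]);env.sleep(.3)
c=env.get_calibration('wrist');np.save('c1.npy',c,allow_pickle=True)
im=env.capture('wrist');cv2.imwrite('pics/w2raw.png',im[:,:,::-1])
print(env.read_state()['time_s'])
u=w2px(c,[*C,.067]);print(u)
x,y=int(u[0])-80,int(u[1])-70;print(x,y);save(im,'w2c.png',(x,y,x+160,y+120),5)
E
```

```text
14.3
[248.16192301 196.19497953]
168 126
```

View pics/w2c.png

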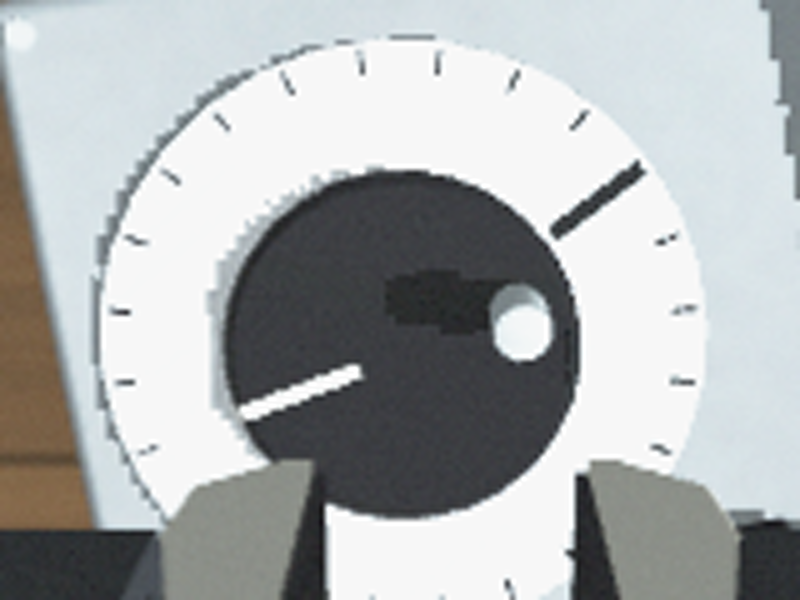

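The dial reads the same as before: index line still (241,414)–(360,372), peg still at (522,325). So the sweep never carried the peg. I'll repeat a short part with state prints and side-camera crops in one montage.

```bash
python3 - <<'E'
from h import *
cs=env.get_calibration('side');u=w2px(cs,[*C,.08]);x,y=int(u[0])-45,int(u[1])-45
L=[]
def snap(): L.append(cv2.resize(env.capture('side')[y:y+70,x:x+90],None,fx=4.2,fy=4.2,interpolation=cv2.INTER_CUBIC))
snap()
env.move_pose(*pose(-69,.17,1))
env.move_linear(pose(-69,.1,1)[0],vel=.1,threshold=8)
s=env.read_state();print(s['time_s'],s['tcp_pos'],s['ee_rot'],s['width']);snap()
for p in (-80,-91,-102):
    P,q=pose(p,.1,1);env.move_linear(P,q,vel=.035,threshold=12)
    s=env.read_state();print(np.array(P),s['tcp_pos'],s['force'])
snap()
P,q=pose(-102,.1,1);env.move_linear([P[0],P[1],.17],vel=.15);snap()
save(np.vstack([np.hstack(L[:2]),np.hstack(L[2:])]),'sd.png')
E
```

```text
16.675 [0.58702315 0.01209847 0.10039754] [5.66402452e-01 8.24128731e-01 2.13258626e-04 2.27882108e-04] 0.29985454117834537
[0.58040404 0.01021654 0.1       ] [0.58081976 0.01029306 0.10070451] [0.64529115 1.57745108 0.19864798]
[0.57390662 0.00970518 0.1       ] [0.57427603 0.00985596 0.10025809] [-0.51177365  0.09018245 -0.0532483 ]
[0.567431   0.01044298 0.1       ] [0.567781   0.01055381 0.10008615] [-0.00312587  0.22684492  0.1717549 ]
```

View pics/sd.png

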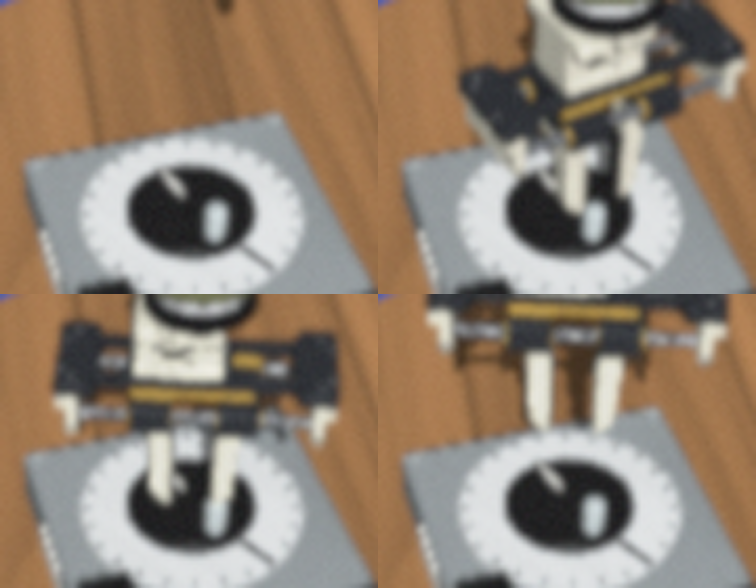

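Montage: the fingertips (panel 2: (572,210) and (625,190); panel 3: (163,500) and (222,500)) look behind or above the peg. I'll compare them with the predicted projections.

```bash
python3 - <<'E'
from h import *
cs=env.get_calibration('side');u=w2px(cs,[*C,.08]);x,y=int(u[0])-45,int(u[1])-45
def pr(X,o): return np.round((w2px(cs,X)-[x,y])*4.2+o)
for phi,o in((-69,(378,0)),(-102,(0,294))):
  a=np.radians(phi);P=pose(phi,0,1)[0][:2];t=np.array([-np.sin(a),np.cos(a)])
  for r in (-.022,.022):
    for z in(.075,.095): print(phi,r,z,pr([*(P+t*r),z],o))
o=(378,0);print('peg top/base',pr([.5873,.0103,.094],o),pr([.5873,.0103,.067],o),'centre',pr([*C,.067],o))
print('idx',pr([.5571,.0877,.067],o))
E
```

```text
-69 -0.022 0.075 [566. 234.]
-69 -0.022 0.095 [567. 215.]
-69 0.022 0.075 [617. 214.]
-69 0.022 0.095 [618. 195.]
-102 -0.022 0.075 [158. 520.]
-102 -0.022 0.095 [159. 501.]
-102 0.022 0.075 [218. 524.]
-102 0.022 0.095 [219. 505.]
peg top/base [594. 208.] [592. 233.] centre [568. 204.]
idx [537. 166.]
```

The real tips sit about 20 mm higher than assumed (z≈0.096), just above the peg top. I'll descend further with a light threshold, sweep again, and measure the index angle numerically.

```bash
cat >> h.py <<'E'
def ring(im,c,r,z):
    a=np.arange(0,360,.25)
    p=np.array([w2px(c,[C[0]+r*np.cos(np.radians(t)),C[1]+r*np.sin(np.radians(t)),z]) for t in a],np.float32)
    g=cv2.cvtColor(im,cv2.COLOR_RGB2GRAY)
    return a,cv2.remap(g,p[:,:1],p[:,1:],cv2.INTER_LINEAR)[:,0].astype(float)
def angs(im,c):
    out=[]
    for r in(.034,.038,.042,.045):
        a,v=ring(im,c,r,.067);m=v>150
        n,l=cv2.connectedComponents(m.astype(np.uint8)[None,:])
        out.append((r,[(round(a[l[0]==k].mean(),1),round(np.ptp(a[l[0]==k]),1)) for k in range(1,n)]))
    for r in(.064,.07):
        a,v=ring(im,c,r,.0585);m=v<120
        n,l=cv2.connectedComponents(m.astype(np.uint8)[None,:])
        out.append((r,[(round(a[l[0]==k].mean(),1),round(np.ptp(a[l[0]==k]),1)) for k in range(1,n)]))
    return out
E
python3 - <<'E'
from h import *
im=cv2.imread('pics/w2raw.png')[:,:,::-1].copy();c=np.load('c1.npy',allow_pickle=True).item()
for o in angs(im,c):print(*o)
Z=.083
env.move_pose(*pose(-69,.15,1))
print('down',env.move_linear(pose(-69,Z,1)[0],vel=.05,threshold=5))
s=env.read_state();print(s['time_s'],s['tcp_pos'],s['force'],s['width'])
Z=max(Z,s['tcp_pos'][2])
end=-243.6
for p in np.linspace(-69,end,17)[1:]:
    P,q=pose(p,Z,1);hit=env.move_linear(P,q,vel=.035,threshold=12)
    s=env.read_state();print(round(p),hit,np.round(s['force'],1),s['time_s'])
    if hit: raise SystemExit
P,q=pose(end+8,Z,1);env.move_linear(P,q,vel=.04)
env.move_linear([P[0],P[1],.17],vel=.15)
env.move_pose([.62,.03,.31],[1,0,0,0]);env.sleep(.2)
c=env.get_calibration('wrist');np.save('c1.npy',c,allow_pickle=True)
im=env.capture('wrist');cv2.imwrite('pics/w3raw.png',im[:,:,::-1])
for o in angs(im,c):print(*o)
u=w2px(c,[*C,.067]);x,y=int(u[0])-80,int(u[1])-70;print(x,y,env.read_state()['time_s']);save(im,'w3c.png',(x,y,x+160,y+120),5)
E
```

```text
0.034 [(np.float64(111.6), np.float64(7.8)), (np.float64(280.6), np.float64(27.2))]
0.038 [(np.float64(111.6), np.float64(7.2)), (np.float64(282.9), np.float64(26.8))]
0.042 [(np.float64(111.6), np.float64(6.2))]
0.045 [(np.float64(111.6), np.float64(6.8))]
0.064 [(np.float64(154.2), np.float64(8.5)), (np.float64(231.6), np.float64(2.8)), (np.float64(307.6), np.float64(3.8))]
0.07 [(np.float64(155.8), np.float64(9.0)), (np.float64(228.1), np.float64(6.8)), (np.float64(307.6), np.float64(2.8))]
down False
20.4667 [0.58688062 0.01195571 0.08332419] [-0.96057584  0.14786884 -0.34610217] 0.301792268618482
-80 False [-0.7 -0.1  0.1] 20.8083
-91 False [ 1.  -0.8  0.2] 21.15
-102 False [ 0.7 -0.4  0. ] 21.4917
-113 False [ 0.  -0.4  1. ] 21.8333
-124 False [ 0.3 -1.1  0.7] 22.175
-134 False [-0.3 -0.3 -1. ] 22.5167
-145 False [-0.6 -0.4 -0.3] 22.8583
-156 False [ 0.4 -0.6  0.1] 23.2
-167 False [ 0.  -0.   0.1] 23.5417
-178 False [0.3 0.6 0.3] 23.8833
-189 False [-0.1  0.2  0.4] 24.225
-200 False [-0.1  0.2 -0.5] 24.5667
-211 False [-1.2 -0.9  0.6] 24.9083
-222 False [ 0.  -0.3  0.2] 25.25
-233 False [-0.7 -0.3 -0.4] 25.5917
-244 False [ 0.  -0.3  0.2] 25.9333
0.034 [(np.float64(132.9), np.float64(18.8)), (np.float64(307.4), np.float64(8.2))]
0.038 [(np.float64(134.2), np.float64(21.5)), (np.float64(307.0), np.float64(7.0))]
0.042 [(np.float64(134.4), np.float64(21.8)), (np.float64(307.5), np.float64(6.0))]
0.045 [(np.float64(130.2), np.float64(11.0)), (np.float64(307.1), np.float64(5.8))]
0.064 [(np.float64(154.1), np.float64(8.2)), (np.float64(230.9), np.float64(2.8)), (np.float64(307.8), np.float64(3.0))]
0.07 [(np.float64(155.8), np.float64(8.5)), (np.float64(227.5), np.float64(6.5)), (np.float64(307.9), np.float64(2.8))]
168 125 27.9333
```

View pics/w3c.png

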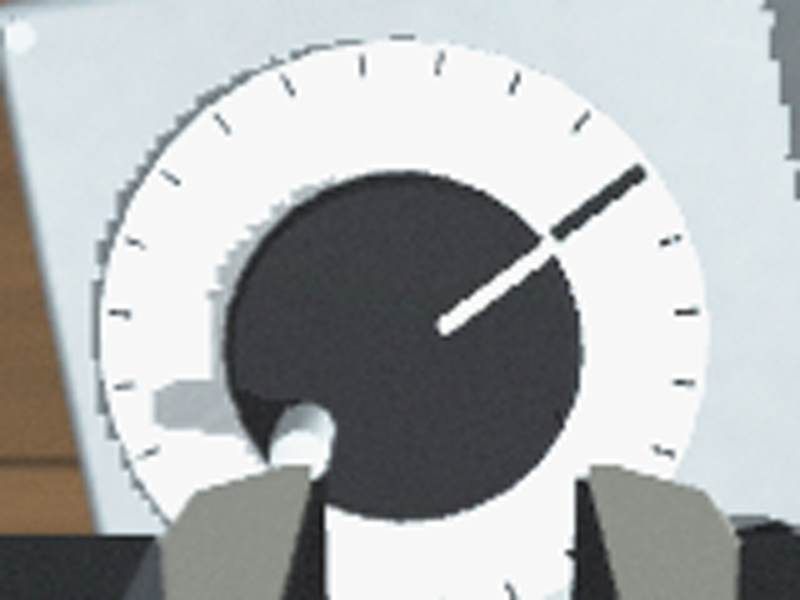

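The picture shows the index line (443,326)–(546,249) collinear with the long line (556,237)–(640,174): 307.2° against 307.8°, so the dial is set. Now the button, with the fingers shut.

```bash
python3 - <<'E'
from h import *
B=[.551,-.1225]
env.command_gripper(0.0,force=5)
env.move_pose([*B,.16],[1,0,0,0]);env.sleep(.1)
c=env.get_calibration('wrist')
env.move_linear([*B,.115],vel=.1)
h=env.move_linear([*B,.045],vel=.02,threshold=3);s=env.read_state();print(h,s['time_s'],s['tcp_pos'],s['force'])
z=s['tcp_pos'][2]
h=env.move_linear([*B,z-.012],vel=.015,threshold=9);s=env.read_state();print(h,s['time_s'],s['tcp_pos'],s['force'])
env.sleep(.2);s=env.read_state();print(s['tcp_pos'],s['force'],s['moment'])
E
```

```text
True 32.3583 [ 0.55095768 -0.12249435  0.06697763] [0.47785341 0.53533662 3.67900172]
True 32.725 [ 0.55100664 -0.12250856  0.06519711] [-1.38808533  1.05412697  7.95726237]
[ 0.55099694 -0.12252401  0.06518638] [-2.12682783 -0.7078951  10.10966213] [ 0.13772868  0.31341584 -0.05327425]
```

Contact builds up to 10 N. To confirm this is the button's full travel and not the housing, I log force while rising in 1 mm steps.

```bash
python3 - <<'E'
from h import *
B=[.551,-.1225];z0=env.read_state()['tcp_pos'][2]
def F():
    f=[]
    for _ in range(8): env.sleep(.02);f.append(env.read_state()['force'][2])
    return round(np.mean(f),2)
print(0,F())
for k in range(1,10):
    env.move_linear([*B,z0+k*.001],vel=.02);print(k,round(env.read_state()['tcp_pos'][2],4),F())
env.move_linear([*B,.13],vel=.1);print(F(),env.read_state()['time_s'])
E
```

```text
0 9.29
1 0.0662 4.14
2 0.0672 3.59
3 0.0682 2.93
4 0.0692 2.53
5 0.0702 1.83
6 0.0712 1.43
7 0.0721 0.23
8 0.0732 -0.44
9 0.0743 0.05
0.02 37.35
```

The force falls as a clean spring ramp over 6 mm with a hard stop at the bottom, so the press was full and the button was released. One last check of the dial, then hand in.

```bash
python3 - <<'E'
from h import *
env.move_pose([.62,.03,.31],[1,0,0,0]);env.sleep(.2)
c=env.get_calibration('wrist');o=angs(env.capture('wrist'),c);print(o[2],o[4],env.read_state()['time_s'])
if any(abs(a-307.4)<1.5 for a,_ in o[2][1]): print(env.job_done())
E
```

```text
(0.042, [(np.float64(134.4), np.float64(21.8)), (np.float64(307.2), np.float64(6.5))]) (0.064, [(np.float64(167.9), np.float64(34.8)), (np.float64(189.9), np.float64(3.8)), (np.float64(196.6), np.float64(3.8)), (np.float64(206.0), np.float64(9.0)), (np.float64(307.5), np.float64(3.0))]) 38.5667
the job is handed in; nothing more can be done
None
```

The dial's index line is lined up with the long scale line to within about 0.5°, the start button was pressed fully down and came back up, and the job was handed in at about 39 s; a first sweep passed above the peg without moving it.

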